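# Lock the tilting carving stand

## Task

Press the lever of the tilting carving stand down until it meets its stop, so that the carved goose stands upright and the hole hidden in the shaft comes under the hole in the top of the green housing. Then take the locking pin with the red grip from the wooden rack, push it down into that hole until it is fully home on its collar, and let go.

Things in the scene. Friction and masses are not known exactly. Their poses are not given: they have to be found in the camera images.
- shaft (a joint): Angle of the stand's level steel shaft (36 mm thick). 0: lever level, on its hard stop, goose upright, cross-hole vertical under the housing's hole. It grows as the lever rises, to 1.2 rad, and starts at 0.65 to 1.05, where the shaft blocks the pin about 14 mm below the mouth. Friction (0.25 N m, some 5 N at the lever) holds it where it is left. Within 10 degrees of 0 the pin passes.
- hole (a point): Centre of the mouth of the round hole (20 mm, chamfered to 30) in the top of the fixed stand's green housing (64 mm square, top 102 mm up). x: the side the lever points to; z up. The shaft's axis lies 32 mm below, along y. The lever, a 14 mm round bar at y = +75 mm, rises at the shaft angle; pushing straight down at x = +50 mm turns it to level. Goose at y = -90 mm, up to 77 mm above this point.
- lever_knob (a point): Centre of the black ball, 30 mm across, at the lever's end, 130 mm from the shaft's axis. It is 70 mm above the table, level with the shaft's axis, when the lever is on its stop (a short post with a rubber top).
- pin_grip (a point): Centre of the locking pin's red grip (24 mm across, 50 tall). Below it a collar (40 mm across, 6 thick, underside 31 mm below this point) and a 12 mm shank with tapered foot, 97 mm below. 0.11 kg. It stands in one of a rack's 3 holes, 80 mm apart, rack top 74 mm up; z up, x across the row. Fully home: 31 mm above the mouth. Beside it: a blue-gripped pin (too thick), a gouge.
Mind the look-alikes: they are no part of the job. Leave any purple or turquoise look-alike of the part that bears pin_grip alone.

How it is judged:
By the outcome, as a careful person would: the job done as asked, in the order asked, and still so for the second after the job is handed in, with the robot touching nothing.
It also fails if it takes over 64 s, if anything falls off the work surface, if the arm or the gripper's body presses on something with over 40 N, if the wrist force passes 120 N, or if a joint passes its speed limit or range.

## Robot

A 6-joint arm with a two-finger parallel gripper is mounted at the origin on the work surface. World frame = base frame: x ahead of the robot, y to its left, z up, the work surface at z = 0. Lengths are in m, angles in degrees, forces in N, time in s.
With the tool pointing down it reaches from about 0.35 to 0.875 m from the base axis. Payload 4.2 kg.
Tool frame: the origin (TCP) lies at the centre of the arm's flange, where the gripper is bolted on; the fingertips stand 182 mm ahead of it and the grasp point (between the pads) lies 164 mm ahead of it (r.nose_length is the distance from the TCP to the fingertips, in m); z points along the fingers, y is the line along which they close (so a half turn about z gives the same grasp; the last joint's range is limited). The gripper opens to 87 mm and grips with 3 to 60 N. Pads are 19 mm wide; open, the fingers measure 117 mm over their backs; the gripper's body (75 mm by 190 mm) begins 51 mm behind the grasp point.
Start: joints at [-51.99, 22.042, 0.453, 0, -68.411, -14.817], TCP at [0.246, -0.574, 0.405] pointing down, gripper open.
Joint ranges: [-179.83, 179.83], [-69.29, 118.12], [-61.27, 80.66], [-181.25, 117.63], [-171.15, -9.14], [-177.46, 177.46]. Speed limits (degrees/s): [159.86, 159.86, 180, 180, 180, 180].

## Interface

Orientations are given as a 3x3 rotation matrix whose columns are the frame's x, y, z axes.
In Python, from station import r, vision gives the robot as it stands. The module is installed in compiled form; this text tells all that it offers.
- The arm moves only by the shell command python3 -m creep 'ROWS'. ROWS is JSON, a list of rows, each a list of 7 numbers: the opening, from -1 (shut) to 1 (fully open), then the shift along the tool's x, y, z in mm, then the turn, a rotation vector about the tool's x, y, z in degrees. A call has 1 to 8 rows; each row is the pose to reach, as a shift and turn from the pose commanded when the call began, along the tool's axes at that moment; what a row does not reach only later rows make up. A row lasts 1/12 s, in which the tool goes at most 41.7 mm and 7.16 degrees, less where a joint would pass 70% of its speed; a pose out of reach is approached as far as the arm can. A call with a gripper value outside its range is refused whole. The fingers move at their own pace and stop on an object; the grip force is fixed at half the most. Time passes only in rows, so rows that repeat a pose let the fingers close. It gives the time, the measured TCP pose, the force, the opening and the grip force at its end, in the units of the state.
- r.sense(): the state, without advancing time (a new reading comes with each control period).
- vision.capture(name): name is "side" or "top"; returns (picture, depth): 400x640x3 uint8, red, green, blue; 400x640 float32, m along the optical axis (not along the pixel's ray), 0 where there is no reading.
- vision.camera_model(name): a dict with "vertical_fov" (degrees; the focal length in pixels is half the picture's height over the tangent of half this angle, whatever the lens; pixels are square), "cx", "cy" (the principal point, pixels), "extrinsics" (4x4, takes a point from camera to world coordinates). Camera axes: x right, y down, z forward; pixel columns grow to the right and rows downward; lengths in m; the calibration is good to about 2 mm. A picture is of the moment at which its call begins. camera_model takes no time and is no camera call.
- r.finish_job(): hands the job in; it is judged then, once.
Trained networks look in the newest picture that a camera, given by its name, has taken for a name from the list of things; names that differ only in an ending like _2 or _b are one class to them, and where a whole thing is asked for, a point or a joint stands for the part that bears it (a point fixed in the world has none). Each returns a list of dicts, best first, with "conf" (0 to 1); they miss things now and then, are a little off and sometimes report something else, mostly with a low value. They report only what shows in the picture. A call takes as long as a camera call. They do not tell look-alikes from the thing itself.
- vision.find_in(camera, thing): "uv" ([column, row] in pixels, amid what is visible of it).
- vision.cut_out(camera, thing): "region" (400x640 bool, what is visible of it) and "uv" ([column, row] in pixels, amid what is visible of it).
The state is a dict: "time_s": time; "joints": joint angles; "joint_velocities": joint speeds; "effort": joint torques, N m; "tcp_pos": TCP position; "ee_rot": TCP orientation; "wrist_force": force on the tool from outside, world axes, zero at the start; "moment": the same for the moment, N m; "gripper_width": opening from 0.0 (shut) to 1.0 (fully open); "gripper_force": force on a finger pad.
Only numpy, scipy, OpenCV 4.12 (cv2) and the standard library are available. Lean on these libraries where they do the work, as an engineer would, in place of code of your own. Each camera call takes 0.05 s, during which the arm holds its last target. There are 200 camera calls.

## Working session

There is one attempt and no reset: what is moved stays moved. The work goes in short steps, Python scripts to look and compute and a shell command to move; the robot and the scene stay as the last step left them, time stands still between calls to the robot, and variables do not carry over. Pictures are saved under pics/ and viewed, at most 10 in all, crops included, and the job is handed in when it is done.

```bash
mkdir -p pics
cat > h.py <<'E'
import numpy as np, cv2
from station import r, vision
def world(cam,uv,depth,m=None):
    m=m or vision.camera_model(cam); f=200/np.tan(np.radians(m["vertical_fov"])/2)
    uv=np.atleast_2d(uv); d=np.array([depth[int(v),int(u)] for u,v in uv])
    p=np.c_[(uv[:,0]-m["cx"])/f*d,(uv[:,1]-m["cy"])/f*d,d,np.ones(len(d))]
    return (p@np.array(m["extrinsics"]).T)[:,:3]
def cloud(cam,mask,depth):
    v,u=np.nonzero(mask&(depth>0)); return world(cam,np.c_[u,v],depth)
E
python3 - <<'E'
from h import *
np.set_printoptions(precision=3,suppress=True)
for c in("side","top"):
    p,d=vision.capture(c); cv2.imwrite(f"pics/{c}0.png",p[:,:,::-1]); np.savez(f"{c}0.npz",p=p,d=d)
    print(c,np.array(vision.camera_model(c)["extrinsics"])[:3])
    for t in("hole","lever_knob","pin_grip","shaft"):
        for o in vision.find_in(c,t)[:4]: print(t,o["conf"],o["uv"],world(c,o["uv"],d))
s=r.sense();print(s["time_s"],s["tcp_pos"],s["ee_rot"])
E
```

```text
side [[-0.827 -0.427  0.367  0.192]
 [-0.563  0.634 -0.531  0.588]
 [-0.006 -0.645 -0.764  0.862]]
hole 0.86 [396.5, 162.6] [[ 0.458 -0.191  0.077]]
lever_knob 0.69 [405.4, 140.3] [[ 0.474 -0.275  0.089]]
pin_grip 0.75 [232.5, 307.9] [[0.535 0.392 0.101]]
pin_grip 0.68 [269.1, 327.6] [[0.446 0.384 0.107]]
pin_grip 0.59 [281.0, 279.2] [[0.491 0.288 0.107]]
pin_grip 0.24 [395.0, 163.5] [[ 0.461 -0.19   0.073]]
shaft 0.79 [409.8, 140.1] [[ 0.465 -0.286  0.086]]
top [[ 0.005 -0.981  0.192  0.412]
 [-1.    -0.007 -0.013  0.065]
 [ 0.014 -0.192 -0.981  0.946]]
hole 0.78 [459.9, 260.6] [[ 0.471 -0.211  0.101]]
lever_knob 0.88 [492.8, 260.1] [[ 0.474 -0.281  0.087]]
pin_grip 0.93 [159.7, 266.6] [[0.456 0.367 0.11 ]]
pin_grip 0.8 [158.0, 219.6] [[0.546 0.374 0.117]]
pin_grip 0.7 [206.0, 243.7] [[0.498 0.277 0.127]]
shaft 0.55 [497.2, 260.7] [[ 0.472 -0.289  0.088]]
0.5 [ 0.246 -0.574  0.405] [[-0.919 -0.394  0.   ]
 [-0.394  0.919  0.   ]
 [-0.     0.    -1.   ]]
```

View pics/side0.png

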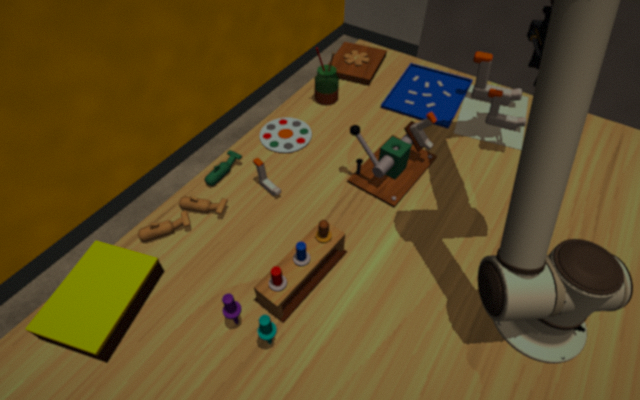

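View pics/top0.png

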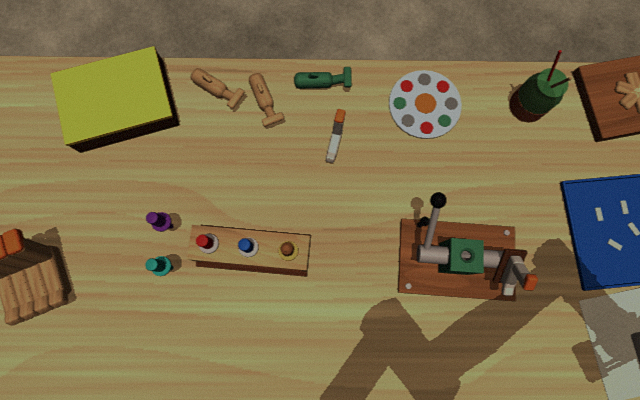

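The red-gripped pin is at the left end of the rack (top view 206,242; side view 277,276). The purple (158,221) and turquoise (158,266) pins beside it are look-alikes. In the top view the green housing's hole is at about (466,256) and the black knob at (438,200).

Run:
```python
from h import *
np.set_printoptions(precision=4,suppress=True)
D={c:np.load(f"{c}0.npz") for c in("side","top")}
def box(m,u0,u1,v0,v1):
    o=np.zeros_like(m);o[v0:v1,u0:u1]=m[v0:v1,u0:u1];return o
for c,hb,gb,kb in(("top",(435,495,230,280),(190,225,228,256),(425,450,188,212)),("side",(375,415,130,180),(262,290,260,290),(345,362,120,137))):
    p=D[c]["p"].astype(int);d=D[c]["d"];R,G,B=p[...,0],p[...,1],p[...,2]
    g=cloud(c,box((G>R*1.3)&(G>B*1.15),*hb),d)
    top=g[(g[:,2]>.094)&(g[:,2]<.11)]
    print(c,"housing",len(g),len(top),np.median(g[:,2]),top.mean(0) if len(top) else 0)
    if len(top): print(cv2.minAreaRect((top[:,:2]*1000).astype(np.float32)))
    k=cloud(c,box((R>B*1.8)&(R>G*1.8)&(R>50),*gb),d); print("red",len(k),k.mean(0),k.min(0),k.max(0))
    kk=k[k[:,2]>k[:,2].max()-.006];print("redtop",len(kk),kk.mean(0))
    k=cloud(c,box((R+G+B<110),*kb),d); k=k[k[:,2]>.1]
    if len(k): print("knob",len(k),k.mean(0),k.max(0))
    w=cloud(c,box(d>0,*((400,455,190,270) if c=="top" else (345,400,120,185))),d)
    if c=="top":
        for t,uv in(("rackred",[206,242]),("blue",[246,246]),("gouge",[288,249]),("shaftend",[424,255]),("lever",[433,225]),("lever",[430,240]),("gooseend",[531,283]),("hole",[466,256]),("edge",[452,255])): print(t,world(c,uv,d))
# rack row
```

```text
top housing 1181 1005 0.10132210451962376 [ 0.4818 -0.2234  0.1015]
((482.1253967285156, -224.4397735595703), (63.892024993896484, 63.903133392333984), 86.2361068725586)
red 123 [0.5046 0.2852 0.1278] [0.4928 0.2738 0.0744] [0.5234 0.3109 0.1337]
redtop 110 [0.5044 0.2848 0.1298]
knob 186 [ 0.5766 -0.153   0.1718] [ 0.5926 -0.1418  0.1785]
rackred [[0.5014 0.2763 0.1299]]
blue [[0.4942 0.2008 0.131 ]]
gouge [[0.4891 0.122  0.1305]]
shaftend [[ 0.483  -0.1445  0.0863]]
lever [[ 0.5368 -0.1537  0.1284]]
lever [[ 0.5107 -0.1528  0.1051]]
gooseend [[ 0.4275 -0.3099  0.1754]]
hole [[ 0.4811 -0.2261  0.0919]]
edge [[ 0.4818 -0.1946  0.1046]]
side housing 668 388 0.09844839661899546 [ 0.4791 -0.2189  0.101 ]
((480.28106689453125, -222.79315185546875), (66.34898376464844, 65.9227294921875), 86.96123504638672)
red 169 [0.5015 0.2883 0.1167] [ 0.4907  0.2249 -0.0024] [0.5711 0.2987 0.1318]
redtop 92 [0.5018 0.2878 0.1297]
knob 74 [ 0.5738 -0.1465  0.1703] [ 0.5868 -0.138   0.1791]
```

```bash
cat >> h.py <<'E'
from scipy.spatial.transform import Rotation as Ro
def go(x,y,ztip,yaw):
    "row (mm, deg) to bring the TCP over x,y with the tips at ztip, tool y at yaw"
    s=r.sense(); R0=np.array(s["ee_rot"]); a=np.radians(yaw); ty=np.array([np.cos(a),np.sin(a),0]); tz=np.array([0,0,-1.])
    R1=np.c_[np.cross(ty,tz),ty,tz]
    sh=R0.T@(np.array([x,y,ztip+r.nose_length])-s["tcp_pos"])*1000
    print(np.round(sh,1),np.round(Ro.from_matrix(R0.T@R1).as_rotvec(degrees=True),1),"t",s["time_s"],"F",np.round(s["wrist_force"],1),"w",s["gripper_width"],s["gripper_force"])
E
python3 -m creep '[[-1,-60,38,0,0,0,-7],[-1,-110,70,0,0,0,-14],[-1,-145,92,0,0,0,-21],[-1,-180,114,0,0,0,-28],[-1,-215,136,0,0,0,-35],[-1,-250,158,0,0,0,-42],[-1,-285,180,0,0,0,-49],[-1,-320,202,0,0,0,-56]]'
python3 -c "
from h import *
go(.5364,-.1525,.2,176.2)"
```

```text
time_s: 1.17
tcp_pos: [0.4358, -0.298, 0.4052]
ee_rot: [[-0.182, -0.983, 0.001], [-0.983, 0.182, -0.0], [0.0, -0.001, -1.0]]
wrist_force: [0.0, -0.0, 0.1]
gripper_width: 0.48
gripper_force: 0.0
[-161.3  -72.5   23. ] [-0.  -0.  -6.7] t 1.1667 F [ 0.  -0.   0.1] w 0.4795290327738733 0.0
```

```bash
python3 -m creep '[[-1,-38,-16,0,0,0,-4],[-1,-75,-33,0,0,0,-7],[-1,-112,-50,10,0,0,-7],[-1,-150,-67,20,0,0,-7],[-1,-161,-72,23,0,0,-7],[-1,-161,-72,23,0,0,-7],[-1,-161,-72,23,0,0,-7],[-1,-161,-72,23,0,0,-7]]'
python3 -c "
from h import *
go(.5364,-.1525,.13,176.2)"
```

```text
time_s: 1.83
tcp_pos: [0.5356, -0.1558, 0.382]
ee_rot: [[-0.067, -0.998, 0.0], [-0.998, 0.067, -0.0], [0.0, -0.0, -1.0]]
wrist_force: [1.2, -0.1, 0.5]
gripper_width: 0.011
gripper_force: 0.0
[-3.4 -0.5 69.8] [-0. -0. -0.] t 1.8333 F [ 1.2 -0.1  0.5] w 0.010520950767412166 0.0
```

```bash
python3 -m creep '[[-1,-3,0,25,0,0,0],[-1,-3,0,50,0,0,0],[-1,-3,0,65,0,0,0],[-1,-3,0,78,0,0,0],[-1,-3,0,90,0,0,0],[-1,-3,0,100,0,0,0],[-1,-3,0,108,0,0,0],[-1,-3,0,114,0,0,0]]'; python3 -m creep '[[-1,0,0,2,0,0,0],[-1,0,0,4,0,0,0],[-1,0,0,6,0,0,0],[-1,0,0,7,0,0,0],[-1,0,0,8,0,0,0],[-1,0,0,8,0,0,0]]'
```

```text
time_s: 2.5
tcp_pos: [0.5372, -0.1537, 0.2695]
ee_rot: [[-0.067, -0.998, 0.007], [-0.998, 0.067, -0.001], [0.001, -0.007, -1.0]]
wrist_force: [1.8, -0.9, 5.4]
gripper_width: 0.003
gripper_force: 2.5
time_s: 3.0
tcp_pos: [0.5365, -0.1524, 0.2602]
ee_rot: [[-0.066, -0.998, 0.002], [-0.998, 0.066, -0.0], [0.0, -0.002, -1.0]]
wrist_force: [3.0, -2.0, 5.8]
gripper_width: 0.002
gripper_force: 2.4
```

```bash
python3 -m creep '[[-1,0,0,1,0,0,0],[-1,0,0,2,0,0,0],[-1,0,0,2,0,0,0],[-1,0,0,2,0,0,0]]'
```

```text
time_s: 3.33
tcp_pos: [0.5367, -0.1523, 0.2592]
ee_rot: [[-0.066, -0.998, 0.002], [-0.998, 0.066, -0.001], [0.001, -0.002, -1.0]]
wrist_force: [1.6, -1.9, 9.8]
gripper_width: 0.003
gripper_force: 5.1
```

```bash
python3 -m creep '[[-1,0,0,1,0,0,0],[-1,0,0,2,0,0,0],[-1,0,0,2,0,0,0],[-1,0,0,2,0,0,0]]'
```

```text
time_s: 3.67
tcp_pos: [0.5367, -0.1523, 0.259]
ee_rot: [[-0.065, -0.998, 0.002], [-0.998, 0.065, -0.001], [0.001, -0.003, -1.0]]
wrist_force: [-1.3, 0.2, 19.8]
gripper_width: 0.005
gripper_force: 9.7
```

It is on the stop: the force rose to 20 N with no further travel. I'll back off and measure again.

```bash
python3 -m creep '[[-1,0,0,-15,0,0,0],[-1,0,0,-50,0,0,0],[0,-30,0,-90,0,0,0],[1,-70,0,-115,0,0,0],[1,-111,0,-115,0,0,0],[1,-152,0,-115,0,0,0],[1,-193,0,-115,0,0,0],[1,-234,0,-115,0,0,0]]'
python3 - <<'E'
from h import *
np.set_printoptions(precision=4,suppress=True)
p,d=vision.capture("top"); cv2.imwrite("pics/top1.png",cv2.resize(p[170:310,380:580,::-1],None,fx=3,fy=3)); np.savez("top1.npz",p=p,d=d)
for cam,q in(("top",p),):
    o=vision.cut_out("top","lever_knob")
    for k in o[:2]: c=cloud("top",k["region"],d); print(k["conf"],k["uv"],c.mean(0),c.max(0))
P=p.astype(int);R,G,B=P[...,0],P[...,1],P[...,2];m=(G>R*1.3)&(G>B*1.15);m[:,:435]=0;m[:,495:]=0;m[:230]=0;m[280:]=0
g=cloud("top",m,d);g=g[(g[:,2]>.094)&(g[:,2]<.11)];print(len(g),cv2.minAreaRect((g[:,:2]*1000).astype(np.float32)))
# rack top yaw
D=np.load("top0.npz");m=np.zeros(D["d"].shape,bool);m[220:280,185:315]=1
k=cloud("top",m,D["d"]);k=k[(k[:,2]>.07)&(k[:,2]<.078)];print("rack",len(k),cv2.minAreaRect((k[:,:2]*1000).astype(np.float32)))
go(.503,.286,.2,176.2)
E
```

```text
time_s: 4.33
tcp_pos: [0.5492, 0.074, 0.3691]
ee_rot: [[-0.068, -0.998, -0.007], [-0.998, 0.068, -0.001], [0.001, 0.007, -1.0]]
wrist_force: [0.4, -0.2, -0.0]
gripper_width: 0.375
gripper_force: 0.0
0.82 [497.4, 251.1] [ 0.4987 -0.2464  0.0998] [ 0.6296 -0.1355  0.1827]
1013 ((482.1419982910156, -224.43850708007812), (64.47307586669922, 63.865631103515625), 86.18588256835938)
rack 3217 ((498.3377990722656, 205.26528930664062), (240.3675079345703, 70.34928131103516), 85.07369995117188)
[-205.6   59.6  -13.4] [ 0.4 -0.   0.3] t 4.4333 F [ 0.3 -0.6  0.6] w 0.46307438232160353 0.0
```

View pics/top1.png

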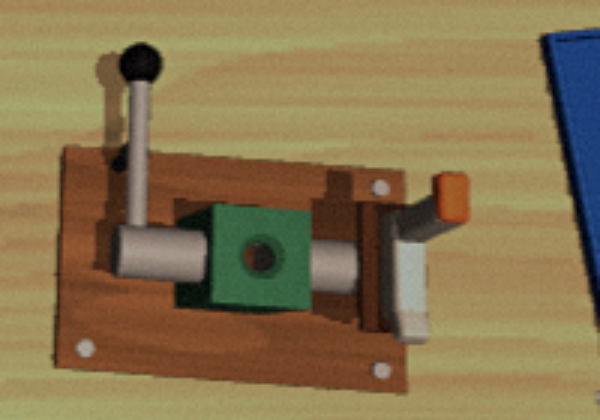

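The lever is level (knob at crop 140,63), the goose is upright, and the mouth at crop (262,257) is open. Next I go over the red pin.

```bash
python3 -m creep '[[1,-41,11,0,0,0,1],[1,-80,22,0,0,0,1],[1,-119,33,0,0,0,1],[1,-158,44,0,0,0,1],[1,-190,55,0,0,0,1],[1,-205,58,0,0,0,1],[1,-205,58,0,0,0,1],[1,-205,58,0,0,0,1]]'
python3 -c "
from h import *
go(.5045,.285,.092,175)"
```

```text
time_s: 5.1
tcp_pos: [0.5061, 0.2807, 0.3691]
ee_rot: [[-0.083, -0.997, -0.004], [-0.997, 0.083, -0.003], [0.003, 0.004, -1.0]]
wrist_force: [0.1, -0.9, -0.1]
gripper_width: 0.982
gripper_force: 0.0
[-4.4  1.6 94.9] [ 0.2 -0.2  0.2] t 5.1 F [ 0.1 -0.9 -0.1] w 0.9816079224295974 0.0
```

```bash
python3 -m creep '[[1,-4,2,20,0,0,0],[1,-4,2,45,0,0,0],[1,-4,2,55,0,0,0],[1,-4,2,55,0,0,0],[1,-4,2,55,0,0,0]]'
python3 - <<'E'
from h import *
go(.5045,.285,.092,175)
p,d=vision.capture("side"); cv2.imwrite("pics/side1.png",cv2.resize(p[170:350,170:390,::-1],None,fx=3,fy=3))
E
```

```text
time_s: 5.52
tcp_pos: [0.5056, 0.284, 0.3155]
ee_rot: [[-0.085, -0.996, -0.001], [-0.996, 0.085, -0.002], [0.002, 0.001, -1.0]]
wrist_force: [0.4, -0.5, 0.5]
gripper_width: 0.999
gripper_force: 0.0
[-1.   1.2 41.3] [ 0.1 -0.1  0.1] t 5.5167 F [ 0.4 -0.5  0.5] w 0.998747904947921 0.0
```

View pics/side1.png

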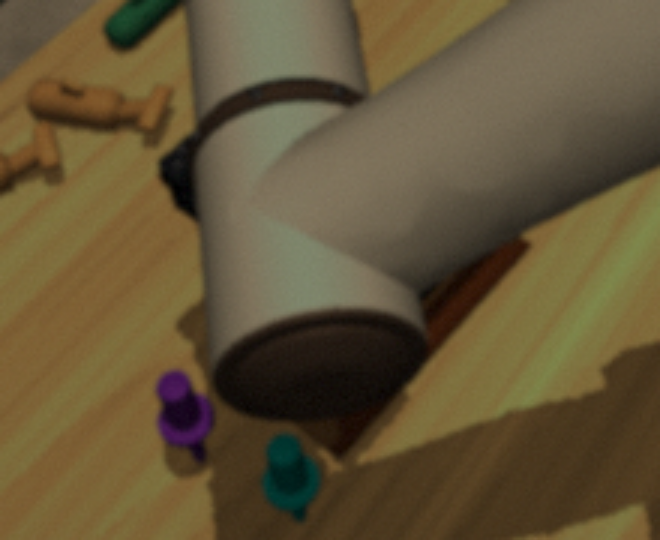

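The arm hides the pin in this view; only the purple and turquoise pins show (crop 177,400 and 290,470). I'll descend and close on the measured position.

```bash
python3 -m creep '[[1,-1,1,20,0,0,0],[1,-1,1,35,0,0,0],[1,-1,1,41,0,0,0],[1,-1,1,41,0,0,0],[-1,-1,1,41,0,0,0],[-1,-1,1,41,0,0,0],[-1,-1,1,41,0,0,0],[-1,-1,1,41,0,0,0]]'; python3 -m creep '[[-1,0,0,0,0,0,0],[-1,0,0,0,0,0,0],[-1,0,0,0,0,0,0],[-1,0,0,0,0,0,0],[-1,0,0,0,0,0,0],[-1,0,0,0,0,0,0]]'
```

```text
time_s: 6.23
tcp_pos: [0.5045, 0.2863, 0.2757]
ee_rot: [[-0.084, -0.996, 0.001], [-0.996, 0.084, 0.001], [-0.001, -0.001, -1.0]]
wrist_force: [-0.0, 0.2, 0.6]
gripper_width: 0.781
gripper_force: 0.0
time_s: 6.73
tcp_pos: [0.5043, 0.2862, 0.2747]
ee_rot: [[-0.084, -0.996, -0.0], [-0.996, 0.084, -0.0], [0.0, 0.0, -1.0]]
wrist_force: [-0.2, -0.4, 0.2]
gripper_width: 0.322
gripper_force: 0.0
```

```bash
python3 -m creep '[[-1,0,0,0,0,0,0],[-1,0,0,0,0,0,0],[-1,0,0,0,0,0,0],[-1,0,0,0,0,0,0],[-1,0,0,0,0,0,0]]'; python3 -m creep '[[-1,0,0,-12,0,0,0],[-1,0,0,-30,0,0,0],[-1,0,0,-55,0,0,0],[-1,0,0,-85,0,0,0],[-1,0,0,-115,0,0,0],[-1,0,0,-135,0,0,0],[-1,0,0,-145,0,0,0],[-1,0,0,-145,0,0,0]]'
python3 -c "
from h import *
go(.482,-.224,.25,176.2)"
```

```text
time_s: 7.15
tcp_pos: [0.5043, 0.2862, 0.2747]
ee_rot: [[-0.084, -0.996, -0.0], [-0.996, 0.084, -0.0], [0.0, 0.0, -1.0]]
wrist_force: [0.2, -1.0, -1.3]
gripper_width: 0.264
gripper_force: 30.0
time_s: 7.82
tcp_pos: [0.5045, 0.2863, 0.4221]
ee_rot: [[-0.084, -0.996, 0.004], [-0.996, 0.084, 0.003], [-0.004, -0.003, -1.0]]
wrist_force: [0.9, 1.0, -0.5]
gripper_width: 0.27
gripper_force: 30.0
[510.3 -20.3 -11.8] [-0.2  0.2 -1. ] t 7.8167 F [ 0.9  1.  -0.5] w 0.27026481285285386 30.009387230384164
```

```bash
python3 -m creep '[[-1,20,-1,0,0,0,0],[-1,55,-2,0,0,0,0],[-1,93,-4,0,0,0,0],[-1,131,-6,0,0,0,0],[-1,169,-8,0,0,0,0],[-1,207,-9,0,0,0,0],[-1,245,-10,0,0,0,-1],[-1,283,-11,0,0,0,-1]]';  python3 -m creep '[[-1,36,-1,0,0,0,0],[-1,72,-2,0,0,0,0],[-1,108,-4,0,0,0,0],[-1,140,-6,0,0,0,0],[-1,165,-8,0,0,0,0],[-1,182,-9,0,0,0,0],[-1,187,-9,0,0,0,0],[-1,187,-9,0,0,0,0]]'
python3 - <<'E'
from h import *
np.set_printoptions(precision=4,suppress=True)
p,d=vision.capture("side"); cv2.imwrite("pics/side2.png",cv2.resize(p[50:230,310:530,::-1],None,fx=3,fy=3)); np.savez("side2.npz",p=p,d=d)
go(.482,-.224,.25,176.2)
P=p.astype(int);m=(P[...,0]>1.8*P[...,1])&(P[...,0]>1.8*P[...,2])&(P[...,0]>50);m[:, :350]=0;m[230:]=0
k=cloud("side",m,d);k=k[k[:,2]>.15];print(len(k),k.mean(0) if len(k) else 0)
E
```

```text
time_s: 8.48
tcp_pos: [0.4903, 0.001, 0.4175]
ee_rot: [[-0.066, -0.998, -0.004], [-0.998, 0.066, -0.001], [0.001, 0.004, -1.0]]
wrist_force: [-0.2, 0.5, -0.3]
gripper_width: 0.273
gripper_force: 30.0
time_s: 9.15
tcp_pos: [0.4874, -0.1852, 0.4176]
ee_rot: [[-0.069, -0.998, -0.004], [-0.998, 0.069, 0.001], [-0.001, 0.004, -1.0]]
wrist_force: [0.3, 0.9, -1.0]
gripper_width: 0.265
gripper_force: 30.0
[ 40.    2.9 -14.2] [ 0.2  0.  -0.1] t 9.2 F [-0.7  1.7 -0.9] w 0.26621435305818325 30.015683218371123
198 [ 0.4419 -0.5324  0.1985]
```

View pics/side2.png

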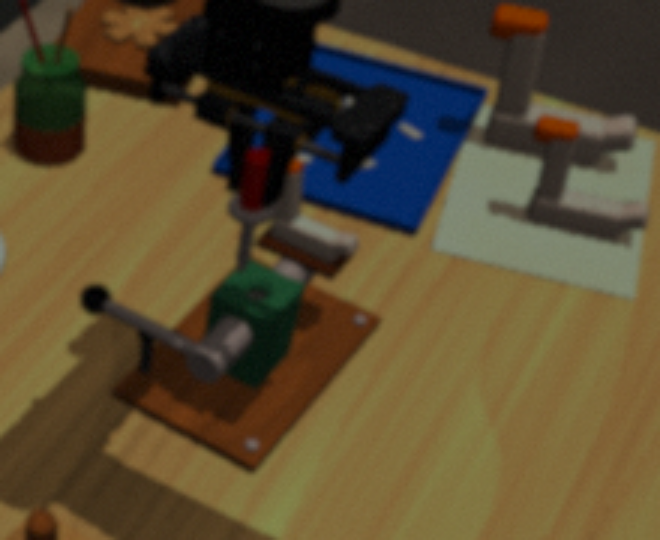

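The pin hangs upright in the gripper (grip at crop 258,180; shank at 246,240), with the housing hole at crop (260,290). I'll move over the hole and measure the pin's offset from the tool.

```bash
python3 -m creep '[[-1,15,1,0,0,0,0],[-1,30,2,0,0,0,0],[-1,39,3,0,0,0,0],[-1,39,3,0,0,0,0],[-1,39,3,0,0,0,0],[-1,39,3,0,0,0,0]]'
python3 - <<'E'
from h import *
np.set_printoptions(precision=4,suppress=True)
p,d=np.load("side2.npz").values(); E=np.array(vision.camera_model("side")["extrinsics"])
def an(p,d,tcp):
    P=p.astype(int);m=(P[...,0]>1.8*P[...,1])&(P[...,0]>1.8*P[...,2])&(P[...,0]>35);m[:,:375]=0;m[:,420:]=0;m[:80]=0;m[140:]=0
    k=cloud("side",m,d);dist=np.linalg.norm(k-E[:3,3],axis=1);k=k[np.abs(dist-np.median(dist))<.03]
    h=E[:2,2]/np.linalg.norm(E[:2,2]); c=np.median(k,0); c[:2]+=h*.010
    print(len(k),"grip axis est",c,"minus tcp",c-tcp)
an(p,d,np.array([.4874,-.185,.4176]))
p,d=vision.capture("side"); an(p,d,r.sense()["tcp_pos"]); cv2.imwrite("pics/side3.png",cv2.resize(p[70:200,330:470,::-1],None,fx=4,fy=4))
go(.482,-.224,.25,176.2)
E
```

```text
time_s: 9.7
tcp_pos: [0.4826, -0.2219, 0.4196]
ee_rot: [[-0.066, -0.998, -0.0], [-0.998, 0.066, 0.0], [-0.0, 0.0, -1.0]]
wrist_force: [-0.8, 0.0, -1.0]
gripper_width: 0.264
gripper_force: 30.0
150 grip axis est [ 0.4907 -0.1829  0.2594] minus tcp [ 0.0033  0.0021 -0.1582]
142 grip axis est [ 0.4869 -0.2198  0.2585] minus tcp [ 0.0043  0.0021 -0.1611]
[  2.2   0.5 -12.6] [0. 0. 0.] t 9.75 F [-0.8 -0.7 -0.8] w 0.2684569619726383 30.015646240208298
```

View pics/side3.png

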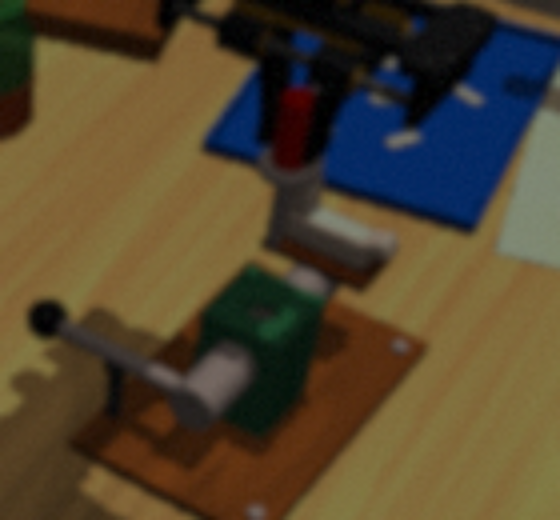

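Run:
```python
from h import *
m=vision.camera_model("side");f=200/np.tan(np.radians(m["vertical_fov"])/2);W=np.linalg.inv(m["extrinsics"])
def pr(*x):
    q=W@np.array([*x,1]);return f*q[0]/q[2]+m["cx"],f*q[1]/q[2]+m["cy"]
for t,x in(("collar",(.4826,-.2219,.224)),("shank",(.4826,-.2219,.19)),("hole",(.482,-.224,.102)),("hole+10mm",(.4902,-.2183,.102))):
    u,v=pr(*x);print(t,u,v,"crop",4*(u-330),4*(v-70))
```

```text
collar 401.87593906773805 110.50652772957972 crop 287.5037562709522 162.02611091831886
shank 399.82620069223015 121.07919305829039 crop 279.3048027689206 204.31677223316154
hole 395.50259676084653 145.8175824103186 crop 262.0103870433861 303.27032964127443
hole+10mm 391.9202773295937 145.85614948168848 crop 247.68110931837487 303.4245979267539
```

The pin and hole line up within 1–2 mm in this view (collar at crop 292,165; hole at 265,305, each about 4 px from its predicted position). Descending.

```bash
python3 -m creep '[[-1,1,0,12,0,0,0],[-1,2,0,30,0,0,0],[-1,2,0,42,0,0,0],[-1,2,0,50,0,0,0],[-1,2,0,56,0,0,0],[-1,2,0,60,0,0,0],[-1,2,0,64,0,0,0],[-1,2,0,64,0,0,0]]'; python3 -m creep '[[-1,0,0,4,0,0,0],[-1,0,0,8,0,0,0],[-1,0,0,12,0,0,0],[-1,0,0,12,0,0,0],[-1,0,0,12,0,0,0]]'
```

```text
time_s: 10.42
tcp_pos: [0.4825, -0.2245, 0.3554]
ee_rot: [[-0.066, -0.998, -0.001], [-0.998, 0.066, 0.0], [-0.0, 0.001, -1.0]]
wrist_force: [-0.8, 0.9, -0.6]
gripper_width: 0.267
gripper_force: 30.0
time_s: 10.83
tcp_pos: [0.4824, -0.2247, 0.3435]
ee_rot: [[-0.066, -0.998, -0.001], [-0.998, 0.066, 0.0], [0.0, 0.001, -1.0]]
wrist_force: [0.3, -1.5, -1.5]
gripper_width: 0.268
gripper_force: 30.0
```

```bash
python3 -m creep '[[-1,0,0,8,0,0,0],[-1,0,0,16,0,0,0],[-1,0,0,24,0,0,0],[-1,0,0,30,0,0,0],[-1,0,0,35,0,0,0],[-1,0,0,38,0,0,0],[-1,0,0,38,0,0,0]]'; python3 -m creep '[[-1,0,0,1,0,0,0],[-1,0,0,2,0,0,0],[-1,0,0,3,0,0,0],[-1,0,0,3,0,0,0]]'
```

```text
time_s: 11.42
tcp_pos: [0.4823, -0.2246, 0.3048]
ee_rot: [[-0.067, -0.998, -0.002], [-0.998, 0.067, 0.0], [-0.0, 0.002, -1.0]]
wrist_force: [0.1, -0.4, -0.9]
gripper_width: 0.266
gripper_force: 30.0
time_s: 11.75
tcp_pos: [0.4824, -0.2246, 0.3028]
ee_rot: [[-0.066, -0.998, 0.0], [-0.998, 0.066, -0.0], [0.0, -0.0, -1.0]]
wrist_force: [0.8, -0.1, -1.2]
gripper_width: 0.269
gripper_force: 30.0
```

```bash
python3 -m creep '[[-1,0,0,1,0,0,0],[-1,0,0,2,0,0,0],[-1,0,0,2,0,0,0],[-1,0,0,2,0,0,0]]'
```

```text
time_s: 12.08
tcp_pos: [0.4825, -0.2246, 0.3026]
ee_rot: [[-0.066, -0.998, 0.001], [-0.998, 0.066, -0.001], [0.001, -0.001, -1.0]]
wrist_force: [-2.5, 1.6, 8.3]
gripper_width: 0.266
gripper_force: 30.1
```

The collar has seated: 8 N at the expected height. I'll release and retreat.

```bash
python3 -m creep '[[1,0,0,-1,0,0,0],[1,0,0,-1,0,0,0],[1,0,0,-1,0,0,0],[1,0,0,-1,0,0,0],[1,0,0,-1,0,0,0],[1,0,0,-1,0,0,0],[1,0,0,-1,0,0,0],[1,0,0,-1,0,0,0]]'; python3 -m creep '[[1,0,0,-15,0,0,0],[1,0,0,-40,0,0,0],[1,0,0,-75,0,0,0],[1,0,0,-110,0,0,0],[1,-30,0,-120,0,0,0],[1,-70,0,-120,0,0,0],[1,-110,0,-120,0,0,0],[1,-150,0,-120,0,0,0]]'; python3 -m creep '[[1,-40,0,0,0,0,0],[1,-75,0,0,0,0,0],[1,-100,0,0,0,0,0],[1,-100,0,0,0,0,0],[1,-100,0,0,0,0,0]]'
python3 - <<'E'
from h import *
p,d=vision.capture("top"); cv2.imwrite("pics/top2.png",cv2.resize(p[170:310,380:580,::-1],None,fx=3,fy=3))
P=p.astype(int);m=(P[...,0]>1.8*P[...,1])&(P[...,0]>1.8*P[...,2])&(P[...,0]>50);m[:,:440]=0;m[:,495:]=0;m[:225]=0;m[285:]=0
k=cloud("top",m,d);k=k[k[:,2]>.14];print(len(k),np.median(k,0))
for t,uv in (("knob",(426,191)),("lever",(426,215))): print(t,world("top",uv,d))
E
```

```text
time_s: 12.75
tcp_pos: [0.4825, -0.2246, 0.3016]
ee_rot: [[-0.066, -0.998, -0.0], [-0.998, 0.066, 0.0], [-0.0, 0.0, -1.0]]
wrist_force: [-0.7, -0.7, 0.0]
gripper_width: 0.792
gripper_force: 0.0
time_s: 13.42
tcp_pos: [0.492, -0.0737, 0.4222]
ee_rot: [[-0.068, -0.998, 0.001], [-0.998, 0.068, 0.0], [-0.0, -0.001, -1.0]]
wrist_force: [1.5, 0.2, 0.3]
gripper_width: 0.996
gripper_force: 0.0
time_s: 13.83
tcp_pos: [0.499, 0.026, 0.4217]
ee_rot: [[-0.064, -0.998, -0.0], [-0.998, 0.064, -0.0], [0.0, 0.0, -1.0]]
wrist_force: [-0.6, -1.0, -0.8]
gripper_width: 1.004
gripper_force: 0.0
129 [ 0.48316657 -0.22404792  0.15759786]
knob [[ 0.61384699 -0.15434698  0.08389709]]
lever [[ 0.56520243 -0.15406692  0.07700849]]
```

View pics/top2.png

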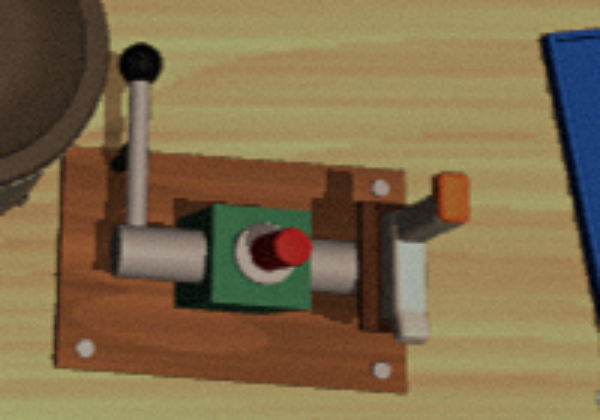

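The pin sits on its collar (collar at crop 265,255). Its grip top is at z = 0.158, as expected when fully home, and the lever is still level with its knob top at 0.084. I'm handing in.

```bash
python3 -c "
from station import r
print(r.finish_job())"
```

```text
the job is handed in; nothing more can be done
None
```

The lever is down on its stop, the red-gripped pin is fully home on its collar in the housing hole and released, and I handed the job in after about 14 s of robot time; no verdict came back.

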